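Turn a box lid over onto its sanding rest

TASK

Turn the pencil-box lid over so its back can be sanded: stand it on one of its short ends in the slotted stand and let go, take hold of it again, and lower it face down (cross battens up) lengthwise on the cork-topped rest bar, without letting it drop. It must end centred across the bar, in line with it and with its end up against the stop at the bar's end. Do not disturb the wax tin, tape measure, wood offcut or cork sanding block.

Things in the scene. Friction and masses are not known exactly. Their poses are not given: they have to be found in the camera images.
- lid: Loose light-wood lid panel 56 (its x) x 130 (its y) x 14 mm (its z), 0.12 kg. Origin: panel centre; +z out of the show face, which has a flush dark inlaid rectangle. Back: two cross battens 40 (x) x 12 (y) x 12 mm high, 32 mm either side of the middle. Starts flat, show face up, on its battens: panel 12 to 26 mm above the bench. Both ends alike. Pinch it across the 56 mm width.
- stand: Fixed wooden stand, foot 90 (x) x 96 (y) x 10 mm; origin: centre of its underside, z up. A slot 80 mm long along x, open at both ends, 16.5 mm wide, 15 mm deep plus a flared mouth (top 33 mm above the bench), holds the lid on end, faces toward the stand's +y and -y, leaning up to 10 degrees.
- slot (a point): Middle of the slot's floor, 10 mm above the bench, axes as the stand. A lid stood here has its centre 65 mm above it.
- rest: Fixed raised rest bar, 40 mm wide (x), 190 mm long (y), narrower than the lid, so fingers holding the lid's long edges pass down beside it. Origin: centre of its underside, z up. Cork top 30 mm above the bench. The stop is a cross strip at its +y end, 8 mm higher than the cork.
- stop (a point): On the cork at the foot of the stop's inner face, middle of the bar's width, 83 mm from the bar's middle, axes as the bar. A lid lying face down against the stop has its centre 65 mm from here toward the bar's -y, 7 mm up.
- wax_tin: Bystander: round green and white tin, 76 mm wide, 31 mm high. Origin: centre of its underside.
- tape_measure: Bystander: yellow and black tape measure, 39 x 70 x 64 mm high. Origin: centre of its underside.
- offcut: Bystander: pale sawn wood offcut, 50 x 66 x 45 mm high. Origin: centre of its underside.
- cork_block: Bystander: paper-wrapped cork sanding block, 61 x 110 x 36 mm high. Origin: centre of its underside.
Not all that is in view belongs to the job. Leave any purple look-alike of the stand alone.

How it is judged:
By the outcome, as a careful person would: the job done as asked, in the order asked, and still so for the second after the job is handed in, with the robot touching nothing.
It also fails if it takes over 72 s, if anything falls off the work surface, if the arm or the gripper's body presses on something with over 40 N, if the wrist force passes 120 N, or if a joint passes its speed limit or range.

ROBOT

A 6-joint arm with a two-finger parallel gripper is mounted at the origin on a cart in front of the work surface, level with it; the furniture and walls round the work are solid. World frame = base frame: x ahead of the robot, y to its left, z up, the work surface at z = 0. Lengths are in m, angles in rad, forces in N, time in s.
With the tool pointing down it reaches from about 0.275 to 0.85 m from the base axis. Payload 5.2 kg.
Tool frame: the origin (TCP) lies at the very end of the fingers, on their centre line; the grasp point (between the pads) lies robot.tcp_to_grasp behind it (robot.tcp_to_grasp is the distance from the TCP to the grasp point, in m); z points along the fingers, y is the line along which they close (so a half turn about z gives the same grasp; the last joint's range is limited). The gripper opens to 85 mm and grips with 20 to 120 N. Pads are 22 mm wide; open, the fingers measure 114 mm over their backs; the gripper's body (76 mm by 85 mm) begins 54 mm behind the grasp point. The pads swing forward as they close: fully open they stand 13 mm farther back than shut.
Start: joints at [-1.332, 0.259, 1.535, -0, 1.348, -0.203], TCP at [0.235, -0.497, 0.231] pointing down, gripper open.
Joint ranges: [-3.14, 3.14], [-0.91, 2.08], [0.19, 2.58], [-1.22, 4.36], [0.22, 2.71], [-3.12, 3.12]. Speed limits (rad/s): [2.57, 2.57, 3.14, 3.14, 3.14, 3.14].

INTERFACE

Orientations are given as a 3x3 rotation matrix whose columns are the frame's x, y, z axes.
In Python, from workcell import robot gives the robot as it stands.
- The arm moves only by the tool drive_tool, never from a script. Its argument "moves" is a list of rows, each an object of numbers: "wx", "wy", "wz": the turn, a rotation vector about the world's x, y, z in degrees; "tx", "ty", "tz": the shift along the world's x, y, z in cm; "gripper": the opening in per cent of the stroke, from 0 (shut) to 100 (fully open). In form: [{"wx": .., "wy": .., "wz": .., "tx": .., "ty": .., "tz": .., "gripper": ..}, ...]. A call has 1 to 12 rows; each row shifts and turns the commanded pose from where the row before left it; what a row does not reach is not made up. A row lasts 1/12 s, in which the tool goes at most 41.7 mm and 7.16 degrees, less where a joint would pass 70% of its speed; a pose out of reach is approached as far as the arm can. A call with a gripper value outside its range is refused whole. The fingers move at their own pace and stop on an object; the grip force is fixed at half the most. Time passes only in rows, so rows that do not move let the fingers close. It gives the time, the measured TCP pose, the force, the opening and the grip force at its end, in the units of the state.
- robot.get_state(): the state, without advancing time (a new reading comes with each control period).
- robot.get_image(name): name is "scene" or "side" or "wrist"; returns the picture (400x640x3 uint8, red, green, blue); there is no depth.
- robot.camera_model(name): a dict with "fovy" (degrees; the focal length in pixels is half the picture's height over the tangent of half this angle, whatever the lens; pixels are square), "cx", "cy" (the principal point, pixels), "R" (3x3) and "t" (3): a world point X has camera coordinates R X + t; the wrist camera has in their place "hand_eye" (4x4, takes a point from camera to tool coordinates, whose origin is the TCP and whose axes are the flange's). Camera axes: x right, y down, z forward; pixel columns grow to the right and rows downward; lengths in m; the calibration is good to about 2 mm. The wrist camera is an equidistant fisheye: a pixel r from the principal point sees the ray r / f radians off the axis. A picture is of the moment at which its call begins: read the wrist's pose just before it. camera_model takes no time and is no camera call.
- robot.job_done(): hands the job in; it is judged then, once.
The state is a dict: "t": time; "qpos": joint angles; "qd": joint speeds; "tau": joint torques, N m; "ee_pos": TCP position; "tool_rot": TCP orientation; "wrist_force": force on the tool from outside, world axes, zero at the start; "ft_torque": the same for the moment, N m; "width": finger opening in m; "grip_force": force on a finger pad.
Only numpy, scipy, OpenCV 4.12 (cv2) and the standard library are available. Lean on these libraries where they do the work, as an engineer would, in place of code of your own. Each camera call takes 0.05 s, during which the arm holds its last target. There are 200 camera calls.

## Working session

There is one attempt and no reset: what is moved stays moved. The work goes in short steps, Python scripts to look and compute and a tool call to move; the robot and the scene stay as the last step left them, time stands still between calls to the robot, and variables do not carry over. Pictures are saved under pics/ and viewed, at most 10 in all, crops included, and the job is handed in when it is done.

Besides the shell and the picture viewer there is one more tool, called after "Request:" as name(argument=value, ...) on one line, values as JSON. drive_tool: Moves the arm, as the interface text tells. Its arguments: {"type":"object","properties":{"moves":{"type":"array","items":{"type":"object","properties":{"wx":{"type":"number"},"wy":{"type":"number"},"wz":{"type":"number"},"tx":{"type":"number"},"ty":{"type":"number"},"tz":{"type":"number"},"gripper":{"type":"number"}}}}},"required":["moves"]}

```bash
mkdir -p pics; ls; python3 - <<'E'
from workcell import robot
import cv2,numpy as np
for n in("scene","side","wrist"):
    cv2.imwrite(f"pics/{n}0.png",robot.get_image(n)[:,:,::-1]); print(n,robot.camera_model(n))
print(robot.tcp_to_grasp,robot.get_state())
E
```

```text
pics
scene {'fovy': 45.85580457521546, 'cx': 315.4609992336962, 'cy': 192.13874186747233, 'R': array([[-0.77822162, -0.62751584,  0.02439225],
       [-0.33447491,  0.38130331, -0.86182035],
       [ 0.53150508, -0.67884582, -0.50662678]]), 't': array([0.37793949, 0.20006133, 1.19597864])}
side {'fovy': 53.31829247646528, 'cx': 324.60597780994715, 'cy': 197.05956595602436, 'R': array([[-0.99997229, -0.00731144, -0.00139911],
       [-0.00278426,  0.54165373, -0.8405971 ],
       [ 0.00690381, -0.84056991, -0.54165908]]), 't': array([0.50049859, 0.06363161, 1.348328  ])}
wrist {'fovy': 65.70646984690485, 'cx': 320.14103110384616, 'cy': 201.79634478623436, 'hand_eye': array([[-1.12943032e-04, -9.58193810e-01, -2.86119920e-01,
         7.36068269e-02],
       [ 9.99999931e-01, -6.71634473e-06, -3.72247637e-04,
         4.33586126e-04],
       [ 3.54763702e-04, -2.86119943e-01,  9.58193745e-01,
        -1.43617062e-01],
       [ 0.00000000e+00,  0.00000000e+00,  0.00000000e+00,
         1.00000000e+00]])}
0.0187 {'t': 0.15, 'qpos': array([-1.33178825e+00,  2.59177175e-01,  1.53581780e+00,  1.47898788e-06,
        1.34798807e+00, -2.02793049e-01]), 'qd': array([ 8.91033220e-04, -3.38605726e-05, -2.62005751e-03,  5.48242812e-05,
       -5.19274716e-04,  1.51552214e-03]), 'tau': array([ 1.82218275e-03, -4.46386886e+01, -2.90819138e+01, -2.47362241e-04,
        8.18737666e-03,  6.29818842e-06]), 'ee_pos': array([ 0.23509293, -0.49678967,  0.23067039]), 'tool_rot': array([[ 9.03983214e-01,  4.27567821e-01, -3.27757928e-04],
       [ 4.27567854e-01, -9.03982248e-01,  1.35120642e-03],
       [ 2.81445037e-04, -1.36160668e-03, -9.99999033e-01]]), 'wrist_force': array([-0.28542531, -0.90545255,  1.31439505]), 'ft_torque': array([ 0.03536098, -0.01875188, -0.0128836 ]), 'grip_force': 0.0, 'width': 0.08558350516536482}
```

View pics/scene0.png

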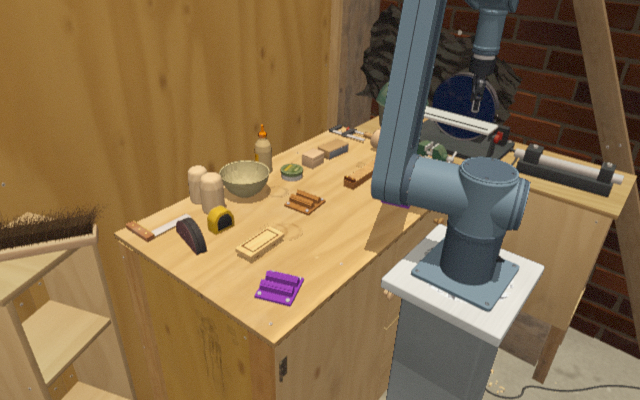

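View pics/side0.png

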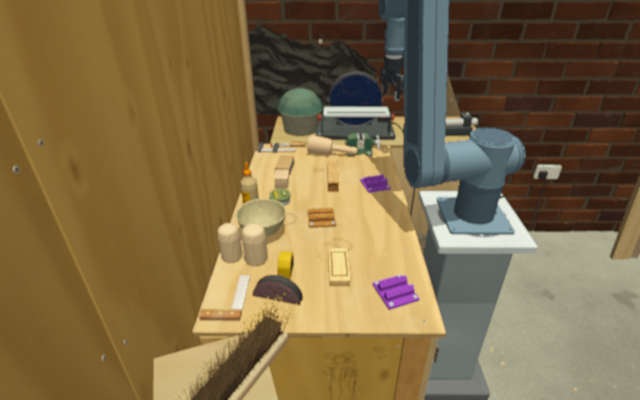

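The side view shows the lid near (340,265), the wooden stand near (321,217), the rest bar near (333,178), and purple look-alikes at (397,292) and (375,183).

```bash
cat > h.py <<'E'
from workcell import robot
import cv2,numpy as np
def cam(n):
    c=robot.camera_model(n); f=200/np.tan(np.radians(c['fovy']/2)); return c,f
def ray(n,p,S=None):
    c,f=cam(n); u=np.array([p[0]-c['cx'],p[1]-c['cy']])
    if n!='wrist':
        d=c['R'].T@np.array([*u/f,1]); return -c['R'].T@c['t'],d
    S=S or robot.get_state(); r=np.linalg.norm(u); a=r/f
    d=np.array([*(u/max(r,1e-9)*np.sin(a)),np.cos(a)]); H=np.array(c['hand_eye'])
    R=np.array(S['tool_rot']); return np.array(S['ee_pos'])+R@H[:3,3],R@H[:3,:3]@d
def pt(n,p,z,S=None):
    o,d=ray(n,p,S); return o+d*(z-o[2])/d[2]
def proj(n,X,S=None):
    X=np.atleast_2d(X); c,f=cam(n)
    if n!='wrist':
        Y=X@c['R'].T+c['t']; return Y[:,:2]/Y[:,2:]*f+[c['cx'],c['cy']]
    S=S or robot.get_state(); H=np.array(c['hand_eye'])
    Y=((X-S['ee_pos'])@np.array(S['tool_rot'])-H[:3,3])@H[:3,:3]
    r=np.linalg.norm(Y[:,:2],axis=1); a=np.arctan2(r,Y[:,2]); return Y[:,:2]/r[:,None]*(a*f)[:,None]+[c['cx'],c['cy']]
def snap(n,fn):
    S=robot.get_state(); im=robot.get_image(n)[:,:,::-1].copy(); cv2.imwrite(f'pics/{fn}.png',im); return S,im
E
python3 - <<'E'
from h import *
for nm,p,z in [('lid',(340,265),.026),('stand',(321,218),.02),('rest',(333,176),.03)]: print(nm,pt('side',p,z))
for nm,p,z in [('lid',(261,241),.026),('stand',(305,202),.02),('rest',(359,177),.03)]: print(nm,pt('scene',p,z))
s=cv2.imread('pics/side0.png')[150:310,210:430]; w=cv2.imread('pics/scene0.png')[130:310,170:430]
a=cv2.resize(s,(800,582),interpolation=cv2.INTER_CUBIC);cv2.imwrite('pics/c1.png',a)
b=cv2.resize(w,(800,554),interpolation=cv2.INTER_CUBIC);cv2.imwrite('pics/c2.png',b)
E
```

```text
lid [0.45568656 0.27383947 0.026     ]
stand [0.51198456 0.04284221 0.02      ]
rest [ 0.47007992 -0.21659986  0.03      ]
lid [0.45368253 0.26855498 0.026     ]
stand [0.49816936 0.0355398  0.02      ]
rest [ 0.45481668 -0.18808033  0.03      ]
```

View pics/c1.png

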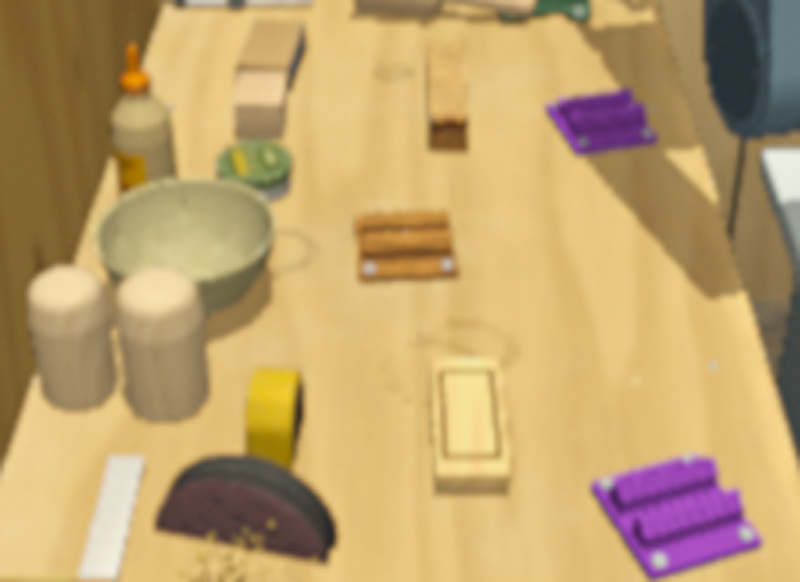

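Request:
drive_tool(moves=[{"tx":1.65,"ty":3.15,"tz":0.33,"wz":5.4},{"tx":1.65,"ty":3.15,"tz":0.33,"wz":5.4},{"tx":1.65,"ty":3.15,"tz":0.33,"wz":5.4},{"tx":1.65,"ty":3.15,"tz":0.33,"wz":5.4},{"tx":1.65,"ty":3.15,"tz":0.33,"wz":5.4},{"tx":1.65,"ty":3.15,"tz":0.33,"wz":5.4},{"tx":1.65,"ty":3.15,"tz":0.33,"wz":5.4},{"tx":1.65,"ty":3.15,"tz":0.33,"wz":5.4},{"tx":1.65,"ty":3.15,"tz":0.33,"wz":5.4},{"tx":1.65,"ty":3.15,"tz":0.33,"wz":5.4},{"tx":1.65,"ty":3.15,"tz":0.33,"wz":5.4},{"tx":1.65,"ty":3.15,"tz":0.33,"wz":5.4}])

```text
$.moves[0]: bad value
```

Request:
drive_tool(moves=[{"tx":0},{"tx":0},{"tx":0}])

```text
$.moves[0]: bad value
```

```bash
python3 - <<'E'
from h import *
import pickle
S,im=snap('wrist','w1'); pickle.dump(S,open('S1.pkl','wb'))
print(S['ee_pos'],S['qpos'],S['tool_rot'])
E
```

```text
[ 0.23509293 -0.49678967  0.23067039] [-1.33178825e+00  2.59177175e-01  1.53581780e+00  1.47898788e-06
  1.34798807e+00 -2.02793049e-01] [[ 9.03983214e-01  4.27567821e-01 -3.27757928e-04]
 [ 4.27567854e-01 -9.03982248e-01  1.35120642e-03]
 [ 2.81445037e-04 -1.36160668e-03 -9.99999033e-01]]
```

View pics/w1.png

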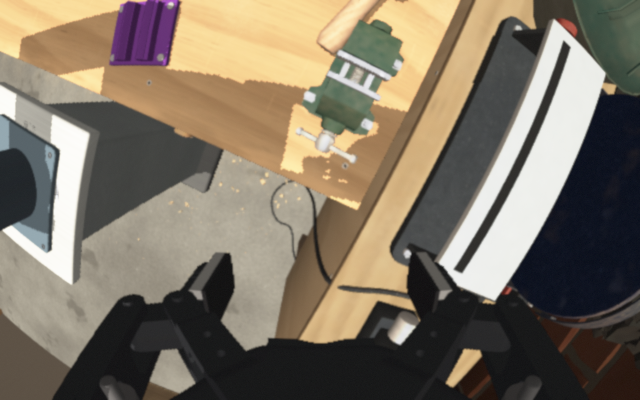

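The move didn't run because every key seems to be required. The picture shows only the start pose, with fingers at (225,265) and (420,265).

Request:
drive_tool(moves=[{"wx":0,"wy":0,"wz":5.4,"tx":1.65,"ty":3.15,"tz":0.33,"gripper":100},{"wx":0,"wy":0,"wz":5.4,"tx":1.65,"ty":3.15,"tz":0.33,"gripper":100},{"wx":0,"wy":0,"wz":5.4,"tx":1.65,"ty":3.15,"tz":0.33,"gripper":100},{"wx":0,"wy":0,"wz":5.4,"tx":1.65,"ty":3.15,"tz":0.33,"gripper":100},{"wx":0,"wy":0,"wz":5.4,"tx":1.65,"ty":3.15,"tz":0.33,"gripper":100},{"wx":0,"wy":0,"wz":5.4,"tx":1.65,"ty":3.15,"tz":0.33,"gripper":100},{"wx":0,"wy":0,"wz":5.4,"tx":1.65,"ty":3.15,"tz":0.33,"gripper":100},{"wx":0,"wy":0,"wz":5.4,"tx":1.65,"ty":3.15,"tz":0.33,"gripper":100},{"wx":0,"wy":0,"wz":5.4,"tx":1.65,"ty":3.15,"tz":0.33,"gripper":100},{"wx":0,"wy":0,"wz":5.4,"tx":1.65,"ty":3.15,"tz":0.33,"gripper":100},{"wx":0,"wy":0,"wz":5.4,"tx":1.65,"ty":3.15,"tz":0.33,"gripper":100},{"wx":0,"wy":0,"wz":5.4,"tx":1.65,"ty":3.15,"tz":0.33,"gripper":100}])

```text
t: 1.2
ee_pos: [0.4335, -0.1174, 0.2711]
tool_rot: [[-0.006, 1.0, 0.0], [1.0, 0.006, -0.0], [-0.0, 0.0, -1.0]]
wrist_force: [0.4, -0.8, -0.2]
width: 0.0854
grip_force: 0.0
```

```bash
python3 - <<'E'
from h import *
import pickle
S,im=snap('wrist','w2'); pickle.dump(S,open('S2.pkl','wb'))
print(S['ee_pos'],S['qpos'])
E
```

```text
[ 0.43354259 -0.11742382  0.271144  ] [-5.13759569e-01  4.72186904e-02  1.69058428e+00  5.38409552e-06
  1.40353406e+00 -5.20223306e-01]
```

View pics/w2.png

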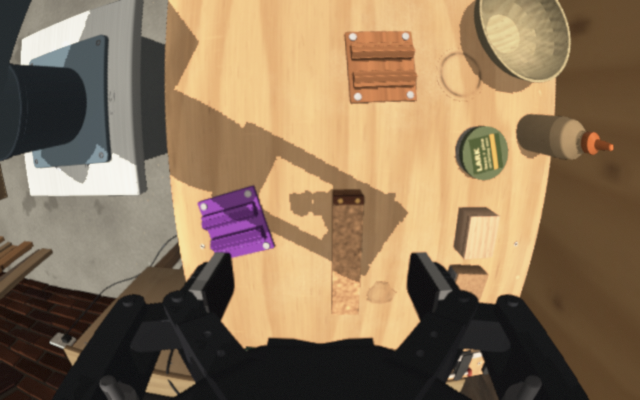

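The wrist view shows the stand foot corners at about (345,31), (412,30), (417,101) and (350,104). The rest bar runs from the stop's outer edge at (333..364,191) to the -y end at (332..359,313), so the stop is on the world +y side.

```bash
cat >> h.py <<'E'
from scipy.optimize import least_squares
def fit(n,P,px,x0,S=None):
    P=np.array(P,float);px=np.array(px,float)
    def W(p): c,s=np.cos(p[2]),np.sin(p[2]); return np.c_[P[:,0]*c-P[:,1]*s+p[0],P[:,0]*s+P[:,1]*c+p[1],P[:,2]]
    r=least_squares(lambda p:(proj(n,W(p),S)-px).ravel(),x0); return r.x,np.round(r.fun,1)
E
python3 - <<'E'
from h import *
import pickle
S=pickle.load(open('S2.pkl','rb'))
# image up=+y world, image right=+x
print('stand',fit('wrist',[(-.045,.048,.01),(.045,.048,.01),(.045,-.048,.01),(-.045,-.048,.01)],[(345,31),(412,30),(417,101),(350,104)],[.5,.04,0],S))
print('rest',fit('wrist',[(-.02,.095,.038),(.02,.095,.038),(-.02,-.095,.03),(.02,-.095,.03)],[(333,191),(364,191),(332,312),(359,313)],[.46,-.2,0],S))
c=cv2.resize(cv2.imread('pics/side0.png')[235:295,310:380],None,fx=8,fy=8,interpolation=cv2.INTER_CUBIC)
# lid outline in side view
C=np.array([(434,362),(502,360),(509,478),(437,480)])*[220/800,160/582]+[210,150]
print('lid',fit('side',[(.028,-.065,.026),(-.028,-.065,.026),(-.028,.065,.026),(.028,.065,.026)],C,[.455,.27,0]))
E
```

```text
stand (array([0.51358293, 0.01956617, 0.08364145]), array([-0.4,  0.5, -0.2,  1.1,  0.2, -0.4,  0.4, -1.1]))
rest (array([ 0.47236455, -0.23853941,  0.01975195]), array([-0.2,  0.9,  0.3,  0.6,  0.3, -0.3, -0.6, -2. ]))
lid (array([0.45747365, 0.27254006, 0.00904174]), array([-0.3, -0.1,  0.2,  0.5,  0.8,  0.1, -0.6, -0.4]))
```

Request:
drive_tool(moves=[{"wx":3.75,"wy":0,"wz":0,"tx":0.2,"ty":2.53,"tz":-1.0,"gripper":100},{"wx":3.75,"wy":0,"wz":0,"tx":0.2,"ty":2.53,"tz":-1.0,"gripper":100},{"wx":3.75,"wy":0,"wz":0,"tx":0.2,"ty":2.53,"tz":-1.0,"gripper":100},{"wx":3.75,"wy":0,"wz":0,"tx":0.2,"ty":2.53,"tz":-1.0,"gripper":100},{"wx":3.75,"wy":0,"wz":0,"tx":0.2,"ty":2.53,"tz":-1.0,"gripper":100},{"wx":3.75,"wy":0,"wz":0,"tx":0.2,"ty":2.53,"tz":-1.0,"gripper":100},{"wx":3.75,"wy":0,"wz":0,"tx":0.2,"ty":2.53,"tz":-1.0,"gripper":100},{"wx":3.75,"wy":0,"wz":0,"tx":0.2,"ty":2.53,"tz":-1.0,"gripper":100},{"wx":3.75,"wy":0,"wz":0,"tx":0.2,"ty":2.53,"tz":-2.0,"gripper":100},{"wx":3.75,"wy":0,"wz":0,"tx":0.2,"ty":2.53,"tz":-2.5,"gripper":100},{"wx":3.75,"wy":0,"wz":0,"tx":0.2,"ty":2.53,"tz":-2.5,"gripper":100},{"wx":3.75,"wy":0,"wz":0,"tx":0.2,"ty":2.53,"tz":-2.5,"gripper":100}])

```text
t: 2.25
ee_pos: [0.4578, 0.1848, 0.0952]
tool_rot: [[-0.002, 1.0, 0.002], [0.706, -0.0, 0.708], [0.708, 0.003, -0.706]]
wrist_force: [0.9, 1.2, -0.0]
width: 0.0852
grip_force: 0.0
```

```bash
python3 - <<'E'
from h import *
import pickle
S,im=snap('wrist','w3'); pickle.dump(S,open('S3.pkl','wb'))
print(S['ee_pos'],S['qpos'])
E
```

```text
[0.45777546 0.1848419  0.0951922 ] [-0.3856495   0.42196941  2.01686002  0.78450981  1.19381677 -0.87421548]
```

View pics/w3.png

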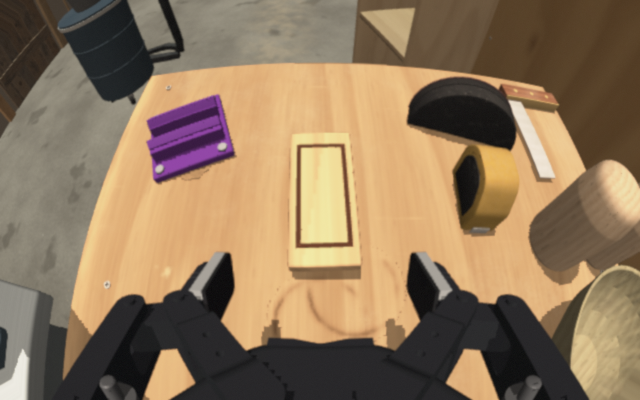

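Lid top corners in the wrist view are at about (294,134), (349,132), (360,264) and (289,267), and it is clear of its neighbours.

```bash
python3 - <<'E'
from h import *
import pickle
S=pickle.load(open('S3.pkl','rb'))
print('lid',fit('wrist',[(-.028,.065,.026),(.028,.065,.026),(.028,-.065,.026),(-.028,-.065,.026)],[(294,134),(349,132),(360,264),(289,267)],[.457,.27,0],S))
E
```

```text
lid (array([0.46116291, 0.2663849 , 0.01909973]), array([-2.2, -1.5,  1.6, -0.2,  2.2,  1.1, -1.7, -0.4]))
```

Request:
drive_tool(moves=[{"wx":0,"wy":0,"wz":1,"tx":0.2,"ty":1.8,"tz":-2.0,"gripper":100},{"wx":0,"wy":0,"wz":0,"tx":0,"ty":1.8,"tz":-2.0,"gripper":100},{"wx":0,"wy":0,"wz":0,"tx":0,"ty":1.8,"tz":-1.9,"gripper":100},{"wx":0,"wy":0,"wz":0,"tx":0,"ty":1.5,"tz":-1.6,"gripper":100},{"wx":0,"wy":0,"wz":0,"tx":0,"ty":1.2,"tz":-1.2,"gripper":100},{"wx":0,"wy":0,"wz":0,"tx":0,"ty":0,"tz":0,"gripper":100}])

```text
t: 2.8
ee_pos: [0.4573, 0.2669, 0.0072]
tool_rot: [[-0.013, 1.0, -0.016], [0.707, 0.021, 0.707], [0.707, -0.003, -0.707]]
wrist_force: [0.1, 0.2, 0.2]
width: 0.0853
grip_force: 0.0
```

Request:
drive_tool(moves=[{"wx":0,"wy":0,"wz":0,"tx":0,"ty":0,"tz":0,"gripper":40},{"wx":0,"wy":0,"wz":0,"tx":0,"ty":0,"tz":0,"gripper":40},{"wx":0,"wy":0,"wz":0,"tx":0,"ty":0,"tz":0,"gripper":40},{"wx":0,"wy":0,"wz":0,"tx":0,"ty":0,"tz":0,"gripper":40},{"wx":0,"wy":0,"wz":0,"tx":0,"ty":0,"tz":0,"gripper":40},{"wx":0,"wy":0,"wz":0,"tx":0,"ty":0,"tz":0,"gripper":40},{"wx":0,"wy":0,"wz":0,"tx":0,"ty":0,"tz":0,"gripper":40},{"wx":0,"wy":0,"wz":0,"tx":0,"ty":0,"tz":0,"gripper":40}])

```text
t: 3.47
ee_pos: [0.4603, 0.2646, 0.0099]
tool_rot: [[-0.015, 1.0, -0.01], [0.707, 0.018, 0.707], [0.707, 0.004, -0.707]]
wrist_force: [-0.5, -5.6, 6.5]
width: 0.0551
grip_force: 64.0
```

Request:
drive_tool(moves=[{"wx":0,"wy":0,"wz":0,"tx":0,"ty":0,"tz":1.5,"gripper":40},{"wx":0,"wy":0,"wz":0,"tx":0,"ty":0,"tz":2.5,"gripper":40},{"wx":0,"wy":0,"wz":0,"tx":0,"ty":0,"tz":3,"gripper":40},{"wx":0,"wy":0,"wz":0,"tx":0,"ty":0,"tz":3,"gripper":40},{"wx":-6,"wy":0,"wz":0,"tx":0.4,"ty":-1.8,"tz":0.3,"gripper":40},{"wx":-6,"wy":0,"wz":0,"tx":0.4,"ty":-1.8,"tz":0.3,"gripper":40},{"wx":-6,"wy":0,"wz":0,"tx":0.4,"ty":-1.8,"tz":0.3,"gripper":40},{"wx":-6,"wy":0,"wz":0,"tx":0.4,"ty":-1.8,"tz":0.3,"gripper":40},{"wx":-6,"wy":0,"wz":0,"tx":0.4,"ty":-1.8,"tz":0.3,"gripper":40},{"wx":-6,"wy":0,"wz":0,"tx":0.4,"ty":-1.8,"tz":0.3,"gripper":40},{"wx":-6,"wy":0,"wz":0,"tx":0.4,"ty":-1.8,"tz":0.3,"gripper":40},{"wx":-6,"wy":0,"wz":0,"tx":0.4,"ty":-1.8,"tz":0.3,"gripper":40}])

```text
t: 4.47
ee_pos: [0.492, 0.12, 0.1345]
tool_rot: [[-0.013, 1.0, -0.009], [0.998, 0.012, -0.058], [-0.058, -0.01, -0.998]]
wrist_force: [-0.7, 0.2, -2.3]
width: 0.0549
grip_force: 63.6
```

Request:
drive_tool(moves=[{"wx":-6,"wy":0,"wz":0.5,"tx":0.3,"ty":-1.55,"tz":0.3,"gripper":40},{"wx":-6,"wy":0,"wz":0.5,"tx":0.3,"ty":-1.55,"tz":0.3,"gripper":40},{"wx":-6,"wy":0,"wz":0.5,"tx":0.3,"ty":-1.55,"tz":0.3,"gripper":40},{"wx":-6,"wy":0,"wz":0.5,"tx":0.3,"ty":-1.55,"tz":0.3,"gripper":40},{"wx":-6,"wy":0,"wz":0.5,"tx":0.3,"ty":-1.55,"tz":0.3,"gripper":40},{"wx":-6,"wy":0,"wz":0.5,"tx":0.3,"ty":-1.55,"tz":0.3,"gripper":40},{"wx":-6,"wy":0,"wz":0.5,"tx":0.3,"ty":-1.55,"tz":0.3,"gripper":40},{"wx":0,"wy":0,"wz":0,"tx":0,"ty":0,"tz":0,"gripper":40},{"wx":0,"wy":0,"wz":0,"tx":0,"ty":0,"tz":0,"gripper":40}])

```text
t: 5.22
ee_pos: [0.5114, 0.0134, 0.1526]
tool_rot: [[-0.071, 0.997, 0.01], [0.706, 0.057, -0.706], [-0.704, -0.043, -0.709]]
wrist_force: [-0.4, -0.0, -1.2]
width: 0.0549
grip_force: 63.7
```

```bash
python3 - <<'E'
from h import *
import pickle
S,w=snap('wrist','w4'); pickle.dump(S,open('S4.pkl','wb')); _,s=snap('side','s4'); _,c=snap('scene','c4')
print(S['ee_pos'],S['qpos'],S['tool_rot'])
a=cv2.resize(s[150:250,260:380],(480,400),interpolation=cv2.INTER_CUBIC)
b=cv2.resize(w[60:360,160:480],(320,300))
o=np.zeros((400,800,3),np.uint8);o[:,:480]=a;o[:300,480:]=b;cv2.imwrite('pics/m4.png',o)
E
```

```text
[0.51142237 0.0134323  0.15262619] [ 0.28348347  0.47827168  1.70007635 -0.77908517  1.31781325  0.55295545] [[-0.07080868  0.9974398   0.00999894]
 [ 0.70626569  0.05721178 -0.70563134]
 [-0.70439684 -0.04290292 -0.7085086 ]]
```

View pics/m4.png

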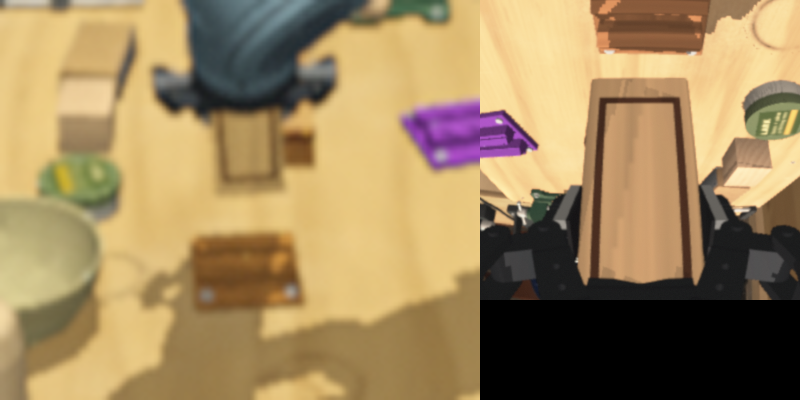

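The side crop shows the lid hanging upright with its face toward the camera and the stand just below and in front of it. The wrist crop shows the lid's lower end at about (274..366,140) in full-frame pixels.

```bash
python3 - <<'E'
from h import *
import pickle
S=pickle.load(open('S4.pkl','rb'))
F=[(.045,-.048,.01),(-.045,-.048,.01),(-.045,.048,.01),(.045,.048,.01)]
print('side stand',fit('side',F[2:],[(335.8,225.7),(308.2,227.2)],[.51,.02,0]))
print('pred', proj('side',np.array([(.5136+x*.9965-y*.0836,.0196+x*.0836+y*.9965,z) for x,y,z in F])).round(1))
# lid bottom edge (show face) via wrist+side triangulation
def tri(L):
    A=np.zeros((3,3));b=np.zeros(3)
    for n,p in L:
        o,d=ray(n,p,S);d=d/np.linalg.norm(d);M=np.eye(3)-np.outer(d,d);A+=M;b+=M@o
    return np.linalg.solve(A,b)
sd=lambda x,y:(260+x/4,150+y/4)
print('lid low -x',tri([('wrist',(274,140)),('side',sd(283,191))]))
print('lid low +x',tri([('wrist',(366,139)),('side',sd(216,190))]))
R=S['tool_rot'];
# expected lid corners from grasp: centre = TCP + tool coords
R0=np.array([[-.015,1,-.01],[.707,.018,.707],[.707,.004,-.707]])
for x in(-.028,.028):
    for z0 in (.026,):
        v=np.array([.4611+x-.0191*.065,.2664+.0191*x+.065,z0])-[.4603,.2646,.0099]
        X=S['ee_pos']+R@(R0.T@v); print('exp',X,proj('wrist',X,S),proj('side',X))
E
```

```text
side stand (array([0.51284986, 0.02759525, 0.09653357]), array([ 0.1, -0. , -0.1,  0. ]))
pred [[306.6 208.8]
 [332.7 207.7]
 [335.5 224.3]
 [307.8 225.6]]
lid low -x [0.48059253 0.01942044 0.08365752]
lid low +x [0.53277311 0.04452685 0.10003394]
exp [0.48051156 0.02807858 0.08714335] [[271.71942463 135.49997275]] [[330.72464911 198.38143499]]
exp [0.53639529 0.03108591 0.08465997] [[368.2604284  135.65700723]] [[313.33158331 199.49043444]]
```

```bash
python3 - <<'E'
from h import *
im=cv2.imread('pics/w4.png')
print('edges: row, left, right')
c=cv2.resize(im[0:200,200:460],None,fx=3,fy=3,interpolation=cv2.INTER_CUBIC)
for k in range(0,260,20): cv2.line(c,(k*3,0),(k*3,8),(0,0,255),1)
for k in range(0,200,20): cv2.line(c,(0,k*3),(8,k*3),(0,0,255),1)
cv2.imwrite('pics/w4c.png',c)
E
```

```text
edges: row, left, right
```

View pics/w4c.png

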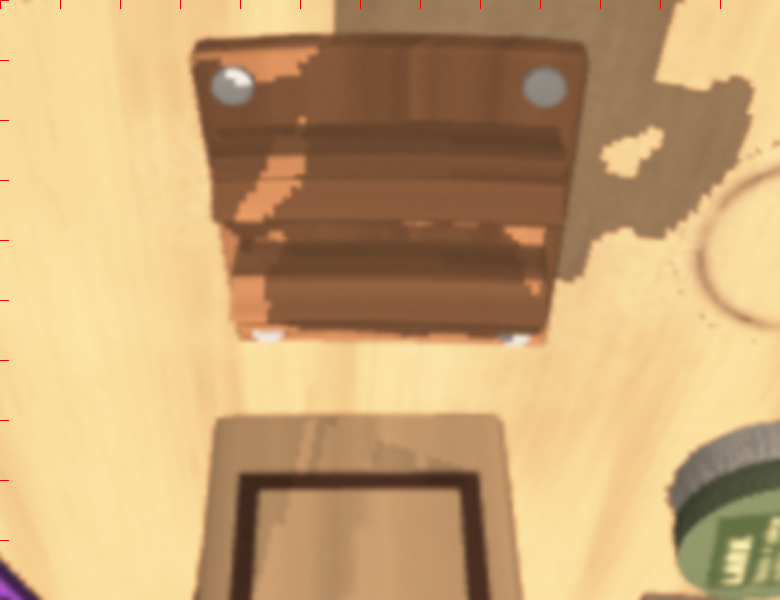

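```bash
python3 - <<'E'
from h import *
import pickle
S=pickle.load(open('S4.pkl','rb'))
px=[(264,14.5),(395.5,15),(381.7,114),(279.5,112)]
for z in(.01,0):
    print('stand',z,fit('wrist',[(-.045,.048,z),(.045,.048,z),(.045,-.048,.01),(-.045,-.048,.01)],px,[.51,.02,0],S))
# lid: lid frame pose rel. to camera: width edges; free: position(3), pitch, yaw/roll from tool
R=np.array(S['tool_rot'])
xl=R[:,1]
from scipy.spatial.transform import Rotation as Ro
def pts(p):
    # lid x along tool y (grasp), pitch p[3]: 0 => long axis at 45deg in tool
    d=np.array(R@[np.cos(np.pi/4+p[3]),0,np.sin(np.pi/4+p[3])]) # down axis of lid
    c=p[:3]; return d,np.array([c-xl*.028,c+xl*.028,c-xl*.028-d*.035,c+xl*.028-d*.035])
im=cv2.imread('pics/w4.png')
obs=np.array([(272,139.3),(366.3,139)])
# side edges at lower rows: display (196,598)->(265.3,199.3), (521,598)->(373.7,199.3)
e=np.array([(265.3,199.3),(373.7,199.3)])
def res(p):
    d,P=pts(p);q=proj('wrist',P,S); r=list((q[:2]-obs).ravel())
    for i in(0,1):
        a,b=q[i],q[i+2]; t=(e[i,1]-a[1])/(b[1]-a[1]); r.append(a[0]+t*(b[0]-a[0])-e[i,0])
    return r
r=least_squares(res,[*(S['ee_pos']+R@[.05,0,.03]),0]); d,_=pts(r.x)
print('lid end mid (show face)',r.x[:3],'pitch',np.degrees(r.x[3]),'down axis',d,'res',np.round(r.fun,1))
E
```

```text
stand 0.01 (array([0.51317903, 0.02168662, 0.08723121]), array([-2. ,  0.4,  1.9,  0.6,  0.3, -0.4, -0.3, -0.1]))
stand 0 (array([0.51333202, 0.01835936, 0.08787312]), array([ 1.1, -1.7, -0.9, -1.7, -0.3,  2.2,  0.1,  2.6]))
lid end mid (show face) [0.50830541 0.02506961 0.08486421] pitch 2.1569989717676927 down axis [-0.0408179  -0.03712796 -0.99847655] res [ 0.3 -0.2  0.3  0.2 -0.2 -0.2]
```

Request:
drive_tool(moves=[{"wx":1,"wy":-2.5,"wz":1.7,"tx":0.2,"ty":0.1,"tz":0,"gripper":40},{"wx":0,"wy":0,"wz":0,"tx":0,"ty":0,"tz":-1.5,"gripper":40},{"wx":0,"wy":0,"wz":0,"tx":0,"ty":0,"tz":-1.5,"gripper":40},{"wx":0,"wy":0,"wz":0,"tx":0,"ty":0,"tz":-1.5,"gripper":40},{"wx":0,"wy":0,"wz":0,"tx":0,"ty":0,"tz":0,"gripper":40},{"wx":0,"wy":0,"wz":0,"tx":0,"ty":0,"tz":-0.3,"gripper":40},{"wx":0,"wy":0,"wz":0,"tx":0,"ty":0,"tz":-0.3,"gripper":40},{"wx":0,"wy":0,"wz":0,"tx":0,"ty":0,"tz":-0.3,"gripper":40},{"wx":0,"wy":0,"wz":0,"tx":0,"ty":0,"tz":-0.2,"gripper":40},{"wx":0,"wy":0,"wz":0,"tx":0,"ty":0,"tz":0,"gripper":40}])

```text
t: 6.2
ee_pos: [0.5142, 0.0139, 0.0978]
tool_rot: [[-0.059, 0.996, 0.064], [0.715, 0.087, -0.694], [-0.697, 0.005, -0.718]]
wrist_force: [0.6, -0.3, -2.3]
width: 0.0548
grip_force: 63.8
```

Request:
drive_tool(moves=[{"wx":0,"wy":0,"wz":0,"tx":0,"ty":0,"tz":-0.3,"gripper":40},{"wx":0,"wy":0,"wz":0,"tx":0,"ty":0,"tz":-0.3,"gripper":40},{"wx":0,"wy":0,"wz":0,"tx":0,"ty":0,"tz":-0.2,"gripper":40},{"wx":0,"wy":0,"wz":0,"tx":0,"ty":0,"tz":0,"gripper":40}])

```text
t: 6.53
ee_pos: [0.5148, 0.0128, 0.0922]
tool_rot: [[-0.058, 0.996, 0.065], [0.712, 0.087, -0.697], [-0.7, 0.006, -0.714]]
wrist_force: [-1.8, -0.7, 11.0]
width: 0.0547
grip_force: 64.8
```

Request:
drive_tool(moves=[{"wx":0,"wy":0,"wz":0,"tx":0,"ty":0,"tz":-0.2,"gripper":40},{"wx":0,"wy":0,"wz":0,"tx":0,"ty":0,"tz":-0.2,"gripper":40},{"wx":0,"wy":0,"wz":0,"tx":0,"ty":0,"tz":0,"gripper":40}])

```text
t: 6.78
ee_pos: [0.5149, 0.0119, 0.0919]
tool_rot: [[-0.056, 0.996, 0.066], [0.709, 0.086, -0.7], [-0.703, 0.007, -0.711]]
wrist_force: [-7.8, 3.4, 32.4]
width: 0.0552
grip_force: 66.6
```

Request:
drive_tool(moves=[{"wx":0,"wy":0,"wz":0,"tx":0,"ty":0,"tz":0.8,"gripper":40},{"wx":0,"wy":0,"wz":0,"tx":0,"ty":-0.3,"tz":0,"gripper":40},{"wx":0,"wy":0,"wz":0,"tx":0,"ty":0,"tz":0,"gripper":40}])

```text
t: 7.03
ee_pos: [0.5143, 0.0108, 0.0939]
tool_rot: [[-0.059, 0.996, 0.064], [0.715, 0.087, -0.693], [-0.696, 0.006, -0.718]]
wrist_force: [-0.7, 0.6, -0.5]
width: 0.0549
grip_force: 63.8
```

Request:
drive_tool(moves=[{"wx":0,"wy":0,"wz":0,"tx":0,"ty":0,"tz":-0.2,"gripper":40},{"wx":0,"wy":0,"wz":0,"tx":0,"ty":0,"tz":-0.2,"gripper":40},{"wx":0,"wy":0,"wz":0,"tx":0,"ty":0,"tz":0,"gripper":40}])

```text
t: 7.28
ee_pos: [0.5136, 0.0108, 0.0887]
tool_rot: [[-0.06, 0.996, 0.062], [0.715, 0.087, -0.694], [-0.697, 0.003, -0.717]]
wrist_force: [0.8, 0.1, -0.2]
width: 0.0546
grip_force: 63.8
```

Request:
drive_tool(moves=[{"wx":0,"wy":0,"wz":0,"tx":0,"ty":0,"tz":-0.25,"gripper":40},{"wx":0,"wy":0,"wz":0,"tx":0,"ty":0,"tz":-0.25,"gripper":40},{"wx":0,"wy":0,"wz":0,"tx":0,"ty":0,"tz":-0.2,"gripper":40},{"wx":0,"wy":0,"wz":0,"tx":0,"ty":0,"tz":0,"gripper":40}])

```text
t: 7.62
ee_pos: [0.5139, 0.0109, 0.0822]
tool_rot: [[-0.06, 0.996, 0.063], [0.715, 0.087, -0.694], [-0.697, 0.003, -0.717]]
wrist_force: [0.0, 0.1, -1.3]
width: 0.0546
grip_force: 63.8
```

Request:
drive_tool(moves=[{"wx":0,"wy":0,"wz":0,"tx":0,"ty":0,"tz":-0.2,"gripper":40},{"wx":0,"wy":0,"wz":0,"tx":0,"ty":0,"tz":-0.1,"gripper":40},{"wx":0,"wy":0,"wz":0,"tx":0,"ty":0,"tz":0,"gripper":40}])

```text
t: 7.87
ee_pos: [0.5141, 0.0109, 0.0797]
tool_rot: [[-0.06, 0.996, 0.064], [0.715, 0.087, -0.694], [-0.697, 0.004, -0.717]]
wrist_force: [-0.3, -0.2, -1.6]
width: 0.0546
grip_force: 63.9
```

Request:
drive_tool(moves=[{"wx":0,"wy":0,"wz":0,"tx":0,"ty":0,"tz":-0.15,"gripper":40},{"wx":0,"wy":0,"wz":0,"tx":0,"ty":0,"tz":-0.1,"gripper":40},{"wx":0,"wy":0,"wz":0,"tx":0,"ty":0,"tz":0,"gripper":40}])

```text
t: 8.12
ee_pos: [0.5141, 0.0109, 0.0772]
tool_rot: [[-0.059, 0.996, 0.064], [0.715, 0.087, -0.694], [-0.697, 0.004, -0.717]]
wrist_force: [0.6, -0.9, -1.3]
width: 0.0548
grip_force: 63.9
```

Request:
drive_tool(moves=[{"wx":0,"wy":0,"wz":0,"tx":0,"ty":0,"tz":-0.1,"gripper":40},{"wx":0,"wy":0,"wz":0,"tx":0,"ty":0,"tz":0,"gripper":40}])

```text
t: 8.28
ee_pos: [0.5142, 0.0108, 0.0769]
tool_rot: [[-0.059, 0.996, 0.064], [0.714, 0.087, -0.694], [-0.697, 0.005, -0.717]]
wrist_force: [-1.6, 0.3, 3.2]
width: 0.0548
grip_force: 64.3
```

Request:
drive_tool(moves=[{"wx":0,"wy":0,"wz":0,"tx":0,"ty":0,"tz":0,"gripper":75},{"wx":0,"wy":0,"wz":0,"tx":0,"ty":0,"tz":0,"gripper":100},{"wx":0,"wy":0,"wz":0,"tx":0,"ty":0,"tz":0,"gripper":100},{"wx":0,"wy":0,"wz":0,"tx":0,"ty":0,"tz":0,"gripper":100},{"wx":0,"wy":0,"wz":0,"tx":0,"ty":0,"tz":0,"gripper":100},{"wx":0,"wy":0,"wz":0,"tx":0,"ty":0,"tz":0,"gripper":100},{"wx":0,"wy":0,"wz":0,"tx":-0.1,"ty":0.8,"tz":0.8,"gripper":100},{"wx":0,"wy":0,"wz":0,"tx":-0.2,"ty":1.8,"tz":1.8,"gripper":100},{"wx":0,"wy":0,"wz":0,"tx":-0.2,"ty":1.9,"tz":2,"gripper":100},{"wx":0,"wy":0,"wz":0,"tx":-0.2,"ty":1.9,"tz":2,"gripper":100},{"wx":0,"wy":0,"wz":0,"tx":-0.2,"ty":1.9,"tz":2,"gripper":100}])

```text
t: 9.2
ee_pos: [0.5047, 0.0953, 0.1638]
tool_rot: [[-0.059, 0.996, 0.064], [0.715, 0.087, -0.693], [-0.696, 0.004, -0.718]]
wrist_force: [1.2, -0.1, -0.2]
width: 0.0852
grip_force: 0.0
```

Request:
drive_tool(moves=[{"wx":6.97,"wy":0.61,"wz":0,"tx":0,"ty":0,"tz":2.2,"gripper":100},{"wx":6.97,"wy":0.61,"wz":0,"tx":0,"ty":0,"tz":2.2,"gripper":100},{"wx":6.97,"wy":0.61,"wz":0,"tx":0,"ty":0,"tz":2.2,"gripper":100},{"wx":6.97,"wy":0.61,"wz":0,"tx":0,"ty":-0.5,"tz":2.2,"gripper":100},{"wx":6.97,"wy":0.61,"wz":0,"tx":0.15,"ty":-1.7,"tz":0,"gripper":100},{"wx":6.97,"wy":0.61,"wz":0,"tx":0.15,"ty":-1.7,"tz":0,"gripper":100},{"wx":6.97,"wy":0.61,"wz":0,"tx":0.15,"ty":-1.7,"tz":0,"gripper":100},{"wx":6.97,"wy":0.61,"wz":0,"tx":0.15,"ty":-1.7,"tz":0,"gripper":100},{"wx":6.97,"wy":0.61,"wz":0,"tx":0.15,"ty":-1.7,"tz":0,"gripper":100},{"wx":6.97,"wy":0.61,"wz":0,"tx":0.15,"ty":-1.7,"tz":0,"gripper":100},{"wx":6.97,"wy":0.61,"wz":0,"tx":0.15,"ty":-1.7,"tz":0,"gripper":100},{"wx":6.97,"wy":0.61,"wz":0,"tx":0.15,"ty":-1.7,"tz":0,"gripper":100}])

```text
t: 10.2
ee_pos: [0.5177, -0.0483, 0.2525]
tool_rot: [[-0.067, 0.997, -0.049], [0.763, 0.083, 0.641], [0.643, 0.005, -0.766]]
wrist_force: [0.6, 0.2, -0.8]
width: 0.0855
grip_force: 0.0
```

Request:
drive_tool(moves=[{"wx":6.97,"wy":0.61,"wz":0,"tx":0,"ty":-1,"tz":-2.5,"gripper":100},{"wx":6.97,"wy":0.61,"wz":0,"tx":0,"ty":-1,"tz":-2.5,"gripper":100},{"wx":6,"wy":0.5,"wz":0,"tx":0,"ty":0,"tz":-2.5,"gripper":100},{"wx":0,"wy":0,"wz":0,"tx":0,"ty":0,"tz":-2.5,"gripper":100},{"wx":0,"wy":0,"wz":0,"tx":0,"ty":0,"tz":-2.5,"gripper":100},{"wx":0,"wy":0,"wz":0,"tx":0,"ty":0,"tz":0,"gripper":100}])

```text
t: 10.7
ee_pos: [0.5157, -0.0662, 0.1214]
tool_rot: [[-0.036, 0.997, -0.075], [0.497, 0.083, 0.864], [0.867, -0.007, -0.498]]
wrist_force: [-0.7, -0.3, 0.0]
width: 0.0856
grip_force: 0.0
```

```bash
python3 - <<'E'
from h import *
import pickle
S,w=snap('wrist','w5'); pickle.dump(S,open('S5.pkl','wb')); _,s=snap('side','s5')
print(S['ee_pos'],S['qpos'])
a=cv2.resize(w,(640,400)); b=cv2.resize(s[150:250,270:310+0],(160,400),interpolation=cv2.INTER_CUBIC)
b=cv2.resize(s[170:240,300:340],(160,280),interpolation=cv2.INTER_CUBIC)
o=np.zeros((400,800,3),np.uint8);o[:,:640]=a;o[:280,640:]=b;cv2.imwrite('pics/m5.png',o)
E
```

```text
[ 0.51569799 -0.0662385   0.12137547] [-0.77077315  0.73872271  1.52717907  0.61541571  1.75648001 -1.02644299]
```

View pics/m5.png

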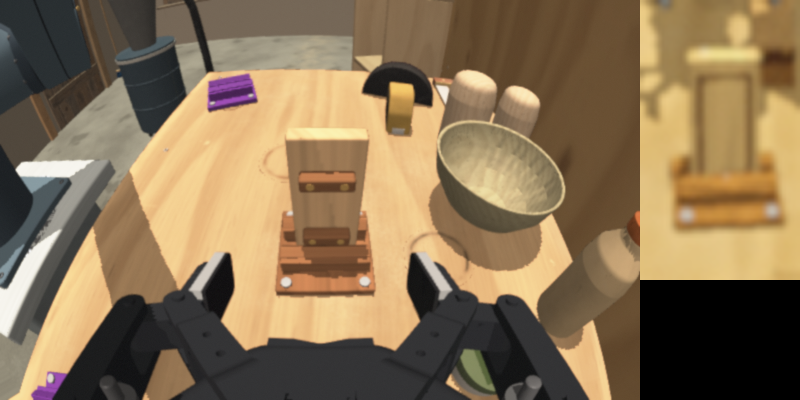

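The lid stands upright in the slot, its batten side toward the gripper. Its top batten-side edge runs from about (287,141) to (367,141), and its far edge from about (290,129) to (366,128).

```bash
python3 - <<'E'
from h import *
import pickle
S=pickle.load(open('S5.pkl','rb'))
for p in [(287,141),(367,141),(290,129),(366,128)]: print(pt('wrist',p,.139,S))
print(fit('wrist',[(-.045,-.048,.01),(.045,-.048,.01)],[(277,292),(374,292)],[.51,.02,0],S))
for p in[(305,239),(350,239)]:print('low batten top',pt('wrist',p,.049,S))
E
```

```text
[0.48849623 0.01112426 0.139     ]
[0.54098023 0.01519573 0.139     ]
[0.48816826 0.02567401 0.139     ]
[0.54084739 0.03113496 0.139     ]
(array([0.51392411, 0.01854037, 0.07542773]), array([-2.3, -0.2,  2.3, -0.2]))
low batten top [ 0.49799622 -0.00059212  0.049     ]
low batten top [0.5354353  0.00221979 0.049     ]
```

Request:
drive_tool(moves=[{"wx":0,"wy":0,"wz":0,"tx":-0.1,"ty":2.1,"tz":-0.9,"gripper":100},{"wx":0,"wy":0,"wz":0,"tx":-0.1,"ty":2.5,"tz":-1.1,"gripper":100},{"wx":0,"wy":0,"wz":0,"tx":-0.1,"ty":2.5,"tz":-1.1,"gripper":100},{"wx":0,"wy":0,"wz":0,"tx":0,"ty":2.0,"tz":-0.9,"gripper":100},{"wx":0,"wy":0,"wz":0,"tx":0,"ty":1.4,"tz":-0.7,"gripper":100},{"wx":0,"wy":0,"wz":0,"tx":0,"ty":0,"tz":0,"gripper":100}])

```text
t: 11.3
ee_pos: [0.5139, 0.0409, 0.0803]
tool_rot: [[-0.044, 0.996, -0.075], [0.501, 0.087, 0.861], [0.864, 0.001, -0.503]]
wrist_force: [-0.4, 1.1, -0.7]
width: 0.0853
grip_force: 0.0
```

Request:
drive_tool(moves=[{"wx":0,"wy":0,"wz":0,"tx":0,"ty":0,"tz":0,"gripper":40},{"wx":0,"wy":0,"wz":0,"tx":0,"ty":0,"tz":0,"gripper":40},{"wx":0,"wy":0,"wz":0,"tx":0,"ty":0,"tz":0,"gripper":40},{"wx":0,"wy":0,"wz":0,"tx":0,"ty":0,"tz":0,"gripper":40},{"wx":0,"wy":0,"wz":0,"tx":0,"ty":0,"tz":0,"gripper":40},{"wx":0,"wy":0,"wz":0,"tx":0,"ty":0,"tz":0,"gripper":40},{"wx":0,"wy":0,"wz":0,"tx":0,"ty":0,"tz":0,"gripper":40},{"wx":0,"wy":0,"wz":0,"tx":0,"ty":0,"tz":0,"gripper":40}])

```text
t: 11.97
ee_pos: [0.515, 0.0366, 0.08]
tool_rot: [[-0.043, 0.997, -0.07], [0.501, 0.082, 0.862], [0.865, 0.002, -0.503]]
wrist_force: [-0.3, -2.1, 6.1]
width: 0.055
grip_force: 62.5
```

Request:
drive_tool(moves=[{"wx":0,"wy":0,"wz":0,"tx":0,"ty":0,"tz":1,"gripper":40},{"wx":0,"wy":0,"wz":0,"tx":0,"ty":0,"tz":2,"gripper":40},{"wx":0,"wy":0,"wz":0,"tx":0,"ty":0,"tz":3,"gripper":40},{"wx":0,"wy":0,"wz":0,"tx":0,"ty":0,"tz":4,"gripper":40},{"wx":-6.9,"wy":-0.6,"wz":0,"tx":-0.33,"ty":-1.94,"tz":0,"gripper":40},{"wx":-6.9,"wy":-0.6,"wz":0,"tx":-0.33,"ty":-1.94,"tz":0,"gripper":40},{"wx":-6.9,"wy":-0.6,"wz":0,"tx":-0.33,"ty":-1.94,"tz":0,"gripper":40},{"wx":-6.9,"wy":-0.6,"wz":0,"tx":-0.33,"ty":-1.94,"tz":0,"gripper":40},{"wx":-6.9,"wy":-0.6,"wz":0,"tx":-0.33,"ty":-1.94,"tz":0,"gripper":40},{"wx":-6.9,"wy":-0.6,"wz":0,"tx":-0.33,"ty":-1.94,"tz":0,"gripper":40},{"wx":-6.9,"wy":-0.6,"wz":0,"tx":-0.33,"ty":-1.94,"tz":0,"gripper":40},{"wx":-6.9,"wy":-0.6,"wz":0,"tx":-0.33,"ty":-1.94,"tz":0,"gripper":40}])

```text
t: 12.97
ee_pos: [0.4882, -0.1192, 0.1805]
tool_rot: [[-0.082, 0.997, 0.0], [0.994, 0.082, 0.07], [0.07, 0.006, -0.998]]
wrist_force: [-0.8, 0.5, -2.4]
width: 0.055
grip_force: 62.8
```

Request:
drive_tool(moves=[{"wx":-6.9,"wy":-0.6,"wz":0,"tx":-0.33,"ty":-1.94,"tz":-0.5,"gripper":40},{"wx":-6.9,"wy":-0.6,"wz":0,"tx":-0.33,"ty":-1.94,"tz":-1,"gripper":40},{"wx":-6.9,"wy":-0.6,"wz":0,"tx":-0.33,"ty":-1.94,"tz":-1.5,"gripper":40},{"wx":-6.9,"wy":-0.6,"wz":0,"tx":-0.33,"ty":-1.94,"tz":-1.5,"gripper":40},{"wx":-6.9,"wy":-0.6,"wz":0,"tx":-0.33,"ty":-1.94,"tz":-1.5,"gripper":40},{"wx":0,"wy":0,"wz":-3.7,"tx":0,"ty":0,"tz":-1,"gripper":40},{"wx":0,"wy":0,"wz":0,"tx":0,"ty":0,"tz":0,"gripper":40},{"wx":0,"wy":0,"wz":0,"tx":0,"ty":0,"tz":0,"gripper":40}])

```text
t: 13.63
ee_pos: [0.4713, -0.2122, 0.1103]
tool_rot: [[-0.016, 1.0, 0.011], [0.872, 0.02, -0.489], [-0.489, 0.002, -0.872]]
wrist_force: [0.5, -0.4, -0.1]
width: 0.055
grip_force: 63.1
```

```bash
python3 - <<'E'
from h import *
import pickle
S,w=snap('wrist','w6'); pickle.dump(S,open('S6.pkl','wb')); _,s=snap('side','s6')
w2=cv2.imread('pics/w2.png')
a=cv2.resize(w2[180:325,318:378],(240,580),interpolation=cv2.INTER_CUBIC)
b=cv2.resize(w[0:190,230:410],(540,570),interpolation=cv2.INTER_CUBIC)
o=np.zeros((600,800,3),np.uint8);o[:580,:240]=a;o[:570,250:790]=b
for k in range(0,180,20): cv2.line(o,(250+k*3,570),(250+k*3,578),(0,0,255),1)
for k in range(0,190,20): cv2.line(o,(790,k*3),(798,k*3),(0,0,255),1)
cv2.imwrite('pics/m6.png',o); print(S['ee_pos'],S['tool_rot'])
E
```

```text
[ 0.47131281 -0.21221091  0.11028559] [[-0.01631417  0.99980483  0.01114216]
 [ 0.87189636  0.01967991 -0.48929483]
 [-0.48941861  0.00173236 -0.87204726]]
```

View pics/m6.png

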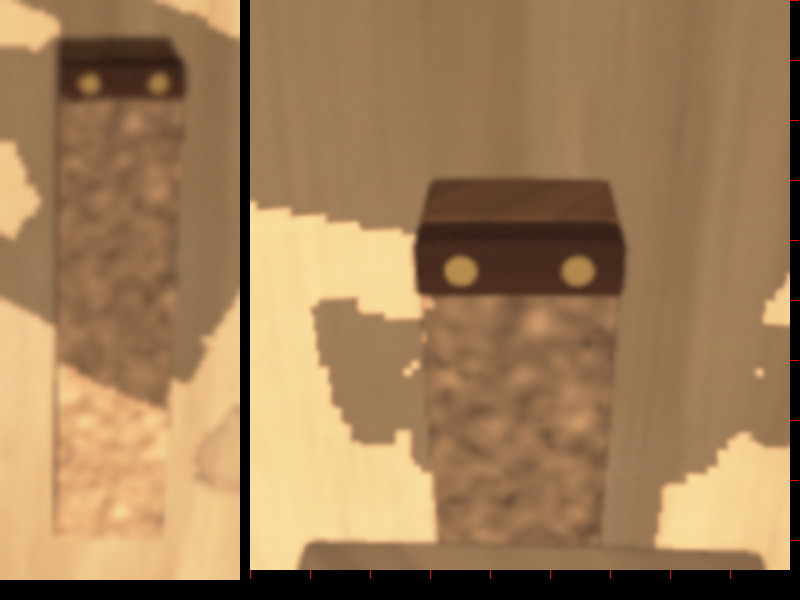

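The stop and bar are clear. In w6 the stop-top corners are at about (286,98) and (354,98) on the inner edge and (285,80) and (355,80) on the outer edge. The lid's leading end is at about (249,181) to (400,184).

```bash
python3 - <<'E'
from h import *
import pickle
S2=pickle.load(open('S2.pkl','rb'));S6=pickle.load(open('S6.pkl','rb'))
g=lambda x,y:(230+(x-250)/3,y/3); q=lambda x,y:(318+x/4,180+y/4)
x0=[.472,-.2385,.02]
P=[(-.02,.083,.038),(.02,.083,.038),(-.02,.095,.038),(.02,.095,.038)]
p6=[g(417,294),g(623,295),g(416,240),g(625,240)]
print('w6',fit('wrist',P,p6,x0,S6))
P2=[(-.02,.083,.038),(.02,.083,.038),(-.02,.095,.038),(.02,.095,.038),(-.02,-.095,.03),(.02,-.095,.03)]
print('w2',fit('wrist',P2,[q(62,98),q(183,99),q(62,62),q(185,64),q(55,533),q(163,536)],x0,S2))
# cork edge line centre from w6
for y in(310,545):
    l={310:(426,614),545:(438,604)}[y]
    print('cork',[pt('wrist',g(a,y),.03,S6).round(4) for a in l])
# lid leading lower edge, from grasp kinematics
v=np.array([.5147,.0205,.075]);R0=np.array([[-.043,.997,-.07],[.501,.082,.862],[.865,.002,-.503]])
T0=np.array([.515,.0366,.080]); yaw=.085
ex=np.array([np.cos(yaw),np.sin(yaw),0]);ey=np.array([-np.sin(yaw),np.cos(yaw),0])
R=np.array(S6['tool_rot'])
f=lambda w:S6['ee_pos']+R@(R0.T@(w-T0))
print('lid centre exp',f(v),'lid x axis',R@R0.T@ex,'long',R@R0.T@[0,0,1])
for s in(-1,1):
    X=f(v+s*.028*ex+np.array([0,0,.065])+.007*ey); print('exp end',X,proj('wrist',X,S6))
for p in[(306,545),(762,554)]: print('seen',g(*p),pt('wrist',g(*p),f(v)[2]-.007,S6))
E
```

```text
w6 (array([ 0.472612  , -0.24357057,  0.0159011 ]), array([-0.3,  0.4,  0.4,  0.3, -1.1, -0.3,  1. , -0.1]))
w2 (array([ 0.47263196, -0.24395932,  0.0164007 ]), array([-0.3,  0.3,  0.6, -0.3, -0.3,  0.2,  0.4, -0.6,  0.4,  1. , -0.7,
       -0.4]))
cork [array([ 0.4523, -0.1684,  0.03  ]), array([ 0.4906, -0.1677,  0.03  ])]
cork [array([ 0.4524, -0.2334,  0.03  ]), array([ 0.4934, -0.2326,  0.03  ])]
lid centre exp [ 0.46975939 -0.2174858   0.12623182] lid x axis [ 1.00021022  0.01773537 -0.00110986] long [-0.01771666  1.00034501  0.01529614]
exp end [ 0.44059138 -0.15285349  0.1202552 ] [[235.04100673 184.0857016 ]]
exp end [ 0.49660315 -0.15186031  0.12019304] [[391.73362074 183.939489  ]]
seen (248.66666666666666, 181.66666666666666) [ 0.44552004 -0.15259066  0.11923182]
seen (400.66666666666663, 184.66666666666666) [ 0.50035583 -0.1529879   0.11923182]
```

Request:
drive_tool(moves=[{"wx":-0.9,"wy":0,"wz":0.8,"tx":0.05,"ty":-1.3,"tz":-1,"gripper":40},{"wx":0,"wy":0,"wz":0,"tx":0,"ty":0,"tz":-1.5,"gripper":40},{"wx":0,"wy":0,"wz":0,"tx":0,"ty":0,"tz":-1.5,"gripper":40},{"wx":0,"wy":0,"wz":0,"tx":0,"ty":0,"tz":-1.5,"gripper":40},{"wx":0,"wy":0,"wz":0,"tx":0,"ty":0,"tz":-1.5,"gripper":40},{"wx":0,"wy":0,"wz":0,"tx":0,"ty":0,"tz":-0.8,"gripper":40},{"wx":0,"wy":0,"wz":0,"tx":0,"ty":0,"tz":-0.5,"gripper":40},{"wx":0,"wy":0,"wz":0,"tx":0,"ty":0,"tz":0,"gripper":40},{"wx":0,"wy":0,"wz":0,"tx":0,"ty":0,"tz":0,"gripper":40}])

```text
t: 14.48
ee_pos: [0.4721, -0.2257, 0.028]
tool_rot: [[-0.027, 0.999, 0.019], [0.863, 0.033, -0.504], [-0.504, 0.003, -0.863]]
wrist_force: [-0.1, -0.8, -1.6]
width: 0.0551
grip_force: 63.2
```

Request:
drive_tool(moves=[{"wx":0,"wy":0,"wz":0,"tx":0,"ty":0,"tz":-0.2,"gripper":40},{"wx":0,"wy":0,"wz":0,"tx":0,"ty":0,"tz":-0.2,"gripper":40},{"wx":0,"wy":0,"wz":0,"tx":0,"ty":0,"tz":0,"gripper":40}])

```text
t: 14.73
ee_pos: [0.4722, -0.2255, 0.0237]
tool_rot: [[-0.027, 0.999, 0.019], [0.863, 0.033, -0.504], [-0.504, 0.003, -0.863]]
wrist_force: [1.0, 0.4, 0.0]
width: 0.0547
grip_force: 63.4
```

Request:
drive_tool(moves=[{"wx":0,"wy":0,"wz":0,"tx":0,"ty":0,"tz":-0.1,"gripper":40},{"wx":0,"wy":0,"wz":0,"tx":0,"ty":0,"tz":-0.1,"gripper":40},{"wx":0,"wy":0,"wz":0,"tx":0,"ty":0,"tz":0,"gripper":40}])

```text
t: 14.98
ee_pos: [0.4722, -0.2256, 0.0231]
tool_rot: [[-0.027, 0.999, 0.02], [0.862, 0.033, -0.506], [-0.506, 0.003, -0.863]]
wrist_force: [-2.7, 4.7, 13.3]
width: 0.0549
grip_force: 65.0
```

Request:
drive_tool(moves=[{"wx":0,"wy":0,"wz":0,"tx":0,"ty":0,"tz":0.3,"gripper":40},{"wx":0,"wy":0,"wz":0,"tx":0,"ty":0.15,"tz":0,"gripper":40},{"wx":0,"wy":0,"wz":0,"tx":0,"ty":0.15,"tz":0,"gripper":40},{"wx":0,"wy":0,"wz":0,"tx":0,"ty":0,"tz":0,"gripper":40}])

```text
t: 15.32
ee_pos: [0.4714, -0.2219, 0.024]
tool_rot: [[-0.028, 0.999, 0.018], [0.863, 0.033, -0.503], [-0.504, 0.001, -0.864]]
wrist_force: [-0.2, -0.0, -0.7]
width: 0.0548
grip_force: 63.2
```

Request:
drive_tool(moves=[{"wx":0,"wy":0,"wz":0,"tx":0,"ty":0.1,"tz":0,"gripper":40},{"wx":0,"wy":0,"wz":0,"tx":0,"ty":0.05,"tz":0,"gripper":40},{"wx":0,"wy":0,"wz":0,"tx":0,"ty":0,"tz":0,"gripper":40}])

```text
t: 15.57
ee_pos: [0.4714, -0.2215, 0.0243]
tool_rot: [[-0.028, 0.999, 0.017], [0.863, 0.033, -0.505], [-0.505, 0.001, -0.863]]
wrist_force: [-0.4, -5.5, -2.4]
width: 0.0547
grip_force: 63.7
```

Request:
drive_tool(moves=[{"wx":0,"wy":0,"wz":0,"tx":0,"ty":0.1,"tz":0,"gripper":40},{"wx":0,"wy":0,"wz":0,"tx":0,"ty":0,"tz":0,"gripper":40}])

```text
t: 15.73
ee_pos: [0.4714, -0.2215, 0.0246]
tool_rot: [[-0.029, 0.999, 0.017], [0.862, 0.033, -0.506], [-0.506, -0.0, -0.863]]
wrist_force: [0.2, -10.3, -3.3]
width: 0.0545
grip_force: 64.8
```

Request:
drive_tool(moves=[{"wx":0,"wy":0,"wz":0,"tx":0.05,"ty":-0.1,"tz":0,"gripper":40},{"wx":0,"wy":0,"wz":0,"tx":0,"ty":0,"tz":-0.1,"gripper":40},{"wx":0,"wy":0,"wz":0,"tx":0,"ty":0,"tz":-0.1,"gripper":40},{"wx":0,"wy":0,"wz":0,"tx":0,"ty":0,"tz":0,"gripper":40}])

```text
t: 16.07
ee_pos: [0.4718, -0.2217, 0.0232]
tool_rot: [[-0.028, 0.999, 0.017], [0.862, 0.032, -0.506], [-0.506, 0.001, -0.863]]
wrist_force: [-3.7, -4.5, 6.7]
width: 0.0551
grip_force: 66.3
```

```bash
python3 - <<'E'
from h import *
import pickle
S,w=snap('wrist','w7'); pickle.dump(S,open('S7.pkl','wb'));snap('side','s7')
print(S['ee_pos'],S['wrist_force'],S['tool_rot'])
E
```

```text
[ 0.47175561 -0.22168053  0.02319325] [-3.698855   -4.53968151  6.71464902] [[-2.75439673e-02  9.99472169e-01  1.72253423e-02]
 [ 8.62181336e-01  3.24734434e-02 -5.05557929e-01]
 [-5.05850447e-01  9.26297594e-04 -8.62620697e-01]]
```

Request:
drive_tool(moves=[{"wx":0,"wy":0,"wz":0,"tx":0,"ty":0,"tz":0,"gripper":75},{"wx":0,"wy":0,"wz":0,"tx":0,"ty":0,"tz":0,"gripper":100},{"wx":0,"wy":0,"wz":0,"tx":0,"ty":0,"tz":0,"gripper":100},{"wx":0,"wy":0,"wz":0,"tx":0,"ty":0,"tz":0,"gripper":100},{"wx":0,"wy":0,"wz":0,"tx":0,"ty":0,"tz":0,"gripper":100},{"wx":0,"wy":0,"wz":0,"tx":0,"ty":0.5,"tz":0.9,"gripper":100},{"wx":0,"wy":0,"wz":0,"tx":0,"ty":1,"tz":1.7,"gripper":100},{"wx":0,"wy":0,"wz":0,"tx":0,"ty":1.5,"tz":2.6,"gripper":100},{"wx":0,"wy":0,"wz":0,"tx":0,"ty":1.5,"tz":2.6,"gripper":100},{"wx":0,"wy":0,"wz":0,"tx":0,"ty":1.5,"tz":3,"gripper":100},{"wx":0,"wy":0,"wz":0,"tx":0,"ty":1.5,"tz":3,"gripper":100}])

```text
t: 17.08
ee_pos: [0.4715, -0.1443, 0.1617]
tool_rot: [[-0.029, 0.999, 0.018], [0.864, 0.034, -0.502], [-0.503, 0.001, -0.865]]
wrist_force: [-0.4, 0.2, -0.2]
width: 0.0855
grip_force: 0.0
```

Request:
drive_tool(moves=[{"wx":6,"wy":0,"wz":0,"tx":0,"ty":0.5,"tz":2,"gripper":100},{"wx":6,"wy":0,"wz":0,"tx":0,"ty":0,"tz":2,"gripper":100},{"wx":6,"wy":0,"wz":0,"tx":0,"ty":-1,"tz":2,"gripper":100},{"wx":6,"wy":0,"wz":0,"tx":0,"ty":-2,"tz":0,"gripper":100},{"wx":6,"wy":0,"wz":0,"tx":0,"ty":-2,"tz":0,"gripper":100},{"wx":0,"wy":0,"wz":0,"tx":0,"ty":-2,"tz":0,"gripper":100},{"wx":0,"wy":0,"wz":0,"tx":0,"ty":0,"tz":0,"gripper":100},{"wx":0,"wy":0,"wz":0,"tx":0,"ty":0,"tz":0,"gripper":100}])

```text
t: 17.75
ee_pos: [0.4718, -0.2115, 0.2204]
tool_rot: [[-0.026, 1.0, 0.018], [1.0, 0.026, -0.004], [-0.004, 0.018, -1.0]]
wrist_force: [0.0, -0.7, -0.7]
width: 0.0855
grip_force: 0.0
```

```bash
python3 - <<'E'
from h import *
import pickle
S,w=snap('wrist','w8'); pickle.dump(S,open('S8.pkl','wb'));snap('side','s8');snap('scene','c8')
print(S['ee_pos'],S['tool_rot'].round(3))
c,s=np.cos(.016),np.sin(.016)
W=lambda x,y,z:np.array([.4726+x*c-y*s,-.2437+x*s+y*c,z])
# expected pixels: lid back corners, bar stop corners
for nm,L in [('lid',[(-.028,.083,.044),(.028,.083,.044),(.028,-.047,.044),(-.028,-.047,.044)]),('stopouter',[(-.02,.095,.038),(.02,.095,.038)])]:
    print(nm,proj('wrist',np.array([W(*p) for p in L]),S).round(1))
# edge profile: rectify plane z=.044 at 0.5 mm/px in bar frame and report gradient peaks
g=cv2.cvtColor(w,cv2.COLOR_BGR2GRAY).astype(np.float32)
xs=np.arange(-.05,.05,.0005); ys=np.arange(-.075,.12,.0005)
P=np.array([W(x,y,.044) for y in ys for x in xs]); q=proj('wrist',P,S).astype(np.float32)
rect=cv2.remap(w,q[:,0].reshape(len(ys),-1),q[:,1].reshape(len(ys),-1),cv2.INTER_LINEAR)
cv2.imwrite('pics/rect8.png',rect[::-1]); R=cv2.GaussianBlur(rect,(0,0),1.5).astype(float)
for y0 in(-.04,-.015,0,.015,.06):
    j=int((y0+.075)/.0005); row=R[j-6:j+6].mean(0); d=np.abs(np.gradient(row,axis=0)).sum(1)
    pk=[i for i in range(2,len(d)-2) if d[i]==d[i-2:i+3].max() and d[i]>3]; print('y',y0,[(round(xs[i]*1000,1),round(d[i])) for i in pk])
for x0 in(-.024,0,.024):
    i=int((x0+.05)/.0005); col=R[:,i-4:i+4].mean(1); d=np.abs(np.gradient(col,axis=0)).sum(1)
    pk=[k for k in range(2,len(d)-2) if d[k]==d[k-2:k+3].max() and d[k]>4]; print('x',x0,[(round(ys[k]*1000,1),round(d[k])) for k in pk])
E
```

```text
[ 0.47181191 -0.21148374  0.22043342] [[-0.026  1.     0.018]
 [ 1.     0.026 -0.004]
 [-0.004  0.018 -1.   ]]
lid [[289.7 132.6]
 [344.1 133. ]
 [340.7 248.6]
 [291.6 248.5]]
stopouter [[297.8 120.8]
 [336.2 121.1]]
y -0.04 [(np.float64(-48.0), 6), (np.float64(-43.5), 12), (np.float64(-40.5), 13), (np.float64(-28.0), 35), (np.float64(-15.0), 3), (np.float64(-7.0), 28), (np.float64(2.0), 4), (np.float64(13.5), 6), (np.float64(26.5), 13), (np.float64(39.5), 4)]
y -0.015 [(np.float64(-42.0), 16), (np.float64(-35.5), 5), (np.float64(-32.0), 18), (np.float64(-25.5), 8), (np.float64(-20.5), 33), (np.float64(-15.0), 6), (np.float64(-9.5), 6), (np.float64(10.0), 6), (np.float64(15.0), 6), (np.float64(20.5), 30), (np.float64(27.0), 15)]
y 0 [(np.float64(-43.5), 34), (np.float64(-30.0), 3), (np.float64(-27.0), 15), (np.float64(-18.5), 4), (np.float64(-14.5), 5), (np.float64(2.5), 4), (np.float64(7.0), 7), (np.float64(27.0), 13)]
y 0.015 [(np.float64(-42.5), 13), (np.float64(-36.5), 9), (np.float64(-33.0), 9), (np.float64(-30.0), 20), (np.float64(-26.5), 28), (np.float64(-19.0), 5), (np.float6
[... 236 characters left out ...]
 (np.float64(2.0), 11), (np.float64(8.5), 11), (np.float64(27.5), 19), (np.float64(36.0), 6)]
x -0.024 [(np.float64(-55.5), 19), (np.float64(-46.0), 37), (np.float64(-17.5), 32), (np.float64(11.0), 23), (np.float64(51.5), 26), (np.float64(78.0), 16), (np.float64(82.0), 10), (np.float64(84.5), 17)]
x 0 [(np.float64(-72.0), 7), (np.float64(-46.0), 16), (np.float64(-25.0), 26), (np.float64(-13.0), 11), (np.float64(-9.5), 43), (np.float64(12.0), 29), (np.float64(34.0), 28), (np.float64(41.5), 29), (np.float64(55.5), 39), (np.float64(62.0), 26), (np.float64(83.0), 62), (np.float64(96.0), 57)]
x 0.024 [(np.float64(-46.0), 10), (np.float64(45.5), 24), (np.float64(82.0), 32), (np.float64(84.0), 17)]
```

```bash
python3 -c "
from workcell import robot
print(robot.job_done())"
```

```text
the job is handed in; nothing more can be done
None
```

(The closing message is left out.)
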